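# Roll the large wire reel up on to the unwinder's rollers

## Robot

A 6-joint arm with a two-finger parallel gripper is mounted at the origin on the work surface. World frame = base frame: x ahead of the robot, y to its left, z up, the work surface at z = 0. Lengths are in m, angles in rad, forces in N, time in s.
With the tool pointing down it reaches from about 0.35 to 0.925 m from the base axis. Payload 6.4 kg.
Tool frame: the origin (TCP) lies midway between the tips of the shut fingers; the grasp point (between the pads) lies 19 mm behind it (robot.hold_point_z is the z of the grasp point in the tool frame, in m); z points along the fingers, y is the direction in which the jaws open and shut (so a half turn about z gives the same grasp; the last joint's range is limited). The gripper opens to 85 mm and grips with 20 to 120 N. Pads are 22 mm wide; open, the fingers measure 114 mm over their backs; the gripper's body (76 mm by 85 mm) begins 54 mm behind the grasp point. The pads swing forward as they close: fully open they stand 13 mm farther back than shut.
Start: joints at [-1.36, 0.245, 1.558, -0, 1.339, -0.174], TCP at [0.244, -0.602, 0.231] pointing down, gripper open.
Joint ranges: [-3.13, 3.13], [-1.02, 2.26], [0.13, 2.54], [-0.95, 4.09], [0.21, 2.88], [-2.74, 2.74]. Speed limits (rad/s): [2.57, 2.57, 3.14, 3.14, 3.14, 3.14].

## Interface

Orientations are given as a 3x3 rotation matrix whose columns are the frame's x, y, z axes.
In Python, from workcell import robot, vision gives the robot as it stands. The module is installed in compiled form; this text tells all that it offers.
- The arm moves only by the shell command python3 -m inch 'ROWS' [OPENING] [FORCE]. ROWS is JSON, a list of rows, each a list of 4 numbers: the shift along the tool's x, y, z in cm, then the turn about the tool's z in rad. In form: [[dx, dy, dz, roll], ...]. A call has 1 to 5 rows; each row shifts and turns the pose as measured when the row begins, along the tool's axes as they then stand; what a row does not reach is not made up. A row lasts 1/8 s, in which the tool goes at most 62.5 mm and 10.7 degrees, less where a joint would pass 70% of its speed; a pose out of reach is approached as far as the arm can. A call is refused whole if a number of a shift passes 6.25 or a number of a turn 0.188, either way. A call with a gripper value outside its range is refused whole. OPENING is the closure, from 0 (fully open) to 1 (shut), set as the call begins (- or left out, the last holds). The fingers move at their own pace and stop on an object; FORCE is the grip in N (left out, the last holds). Time passes only in rows, so rows that do not move let the fingers close. It gives the time, the measured TCP pose, the force and the opening at its end, in the units of the state.
- robot.state(): the state, without advancing time (a new reading comes with each control period).
- vision.grab_frame(name): name is "scene" or "top" or "wrist"; returns (picture, depth): 384x512x3 uint8, red, green, blue; 384x512 float32, m along the optical axis (not along the pixel's ray), 0 where there is no reading.
- vision.camera_info(name): a dict with "K" (3x3 intrinsics, pixels), "rvec" (rotation vector, rad) and "tvec" (3), from world to camera coordinates, as OpenCV has them. Camera axes: x right, y down, z forward; pixel columns grow to the right and rows downward; lengths in m; the calibration is good to about 2 mm. A picture is of the moment at which its call begins: read the wrist's pose just before it. camera_info takes no time and is no camera call; for the wrist camera it gives the pose at the moment of the call.
- robot.job_done(): hands the job in, once; it reports no verdict.
The state is a dict: "clock": time; "joints": joint angles; "qd": joint speeds; "joint_efforts": joint torques, N m; "position": TCP position; "ee_rot": TCP orientation; "force": force on the tool from outside, world axes, zero at the start; "wrist_torque": the same for the moment, N m; "opening": finger opening in m.
Only numpy, scipy, OpenCV 4.12 (cv2) and the standard library are available. Lean on these libraries where they do the work, as an engineer would, in place of code of your own. Each camera call takes 0.05 s, during which the arm holds its last target. There are 200 camera calls.

## Task

Two reels of hook-up wire wait at the foot of the two-lane reel unwinder. With your fingertips, nudge the larger reel from behind, low down, steadily up its sloping gutter until it drops in between the two rollers at the end stop, where it cannot roll back, and leave it resting there with your hand clear. Roll it, never lift or fling it, and leave the smaller reel and everything else on the bench where they are.

Things in the scene. Friction and masses are not known exactly. Their poses are not given: they have to be found in the camera images.
- unwinder: Fixed two-lane reel unwinder of bare sheet metal on the blue mat, 345 x 180 mm. Origin: underside, midway between the lanes; x points uphill along the lanes, y across, z up. Two like lanes, open gutters centred at y = -52 and +52 mm, 68 mm wide inside, side walls 20 mm above the gutter floor. Front lip 12 mm high at x = -188 mm; flat floor, 4 mm above the origin, from there to x = -70 mm.
- ramp_foot (a point): Point of the unwinder, on its mid-line (y = 0), at the height of the gutter floors where both lanes' ramps begin: x = -70, z = 4 mm in its frame. From here each floor rises at 10 degrees. A reel let go on the ramp rolls back down to the flat.
- ramp_top (a point): Point on the unwinder's mid-line at the height where both lanes' ramps end: x = 70, z = 28.7 mm in its frame. Past it, across each lane, lie two free-turning steel rollers of 8 mm radius, axes at x = 82 and 132 mm, z = 23 mm, between side plates 50 mm high (x = 61 to 156 mm).
- seat_a (a point): Centre of a large reel at rest between the rollers of the lane at y = -52 mm: x = 107, z = 69.7 mm in the unwinder's frame. To get there the reel must be pushed over the first roller (its centre is then highest, x = 82, z = 76 mm); it then drops away from the fingers into the seat by itself. End stop: upright plate 80 mm high, its face at x = 154 mm, 2 mm past the seated reel.
- seat_b (a point): The same for the lane at y = +52 mm.
- reel_large: Larger reel, about 0.36 kg: black flanges 90 mm in diameter, 4 mm thick, and between them red wire wound as a solid drum 72 mm in diameter, 54 mm wide. It stands on its flanges on the flat floor of either lane. Origin: its centre, 45 mm above that floor. Its y axis is the reel axis, across the lane; x, z turn. Push on the drum with the tips below centre height; higher, they bind and climb it.
- reel_small: Smaller reel of the same make, about 0.20 kg, flanges 64 mm in diameter, drum 48 mm in diameter, also 62 mm wide, standing on the flat floor of the other lane. Origin at its centre, y axis along the reel's axis. To be left alone.
- screwdriver: Bystander: yellow-handled screwdriver 180 mm long, lying on the mat beside the unwinder; origin on the mat under its middle, x along it.
- tape: Bystander: roll of black tape lying flat, 72 mm across, 19 mm high, beyond the unwinder's end stop; origin on its underside.
- breadboard: Bystander: white plug-in circuit board 165 x 55 x 9 mm; origin under its centre, x along it.
- cup: Bystander: white cup 74 mm across, 90 mm high; origin under its centre.
- mouse: Bystander: black computer mouse 100 x 56 x 33 mm; origin under its centre.
- flux: Bystander: small clear bottle with a white cap, 44 mm across, 75 mm high; origin under its centre.
Things that resemble listed ones, but are neither listed nor needed, are in the scene too. Leave any turquoise look-alike of the reel_large alone.

How it is judged:
By the outcome, as a careful person would: the job done as asked, in the order asked, and still so for the second after the job is handed in, with the robot touching nothing.
It also fails if it takes over 38 s, if anything falls off the work surface, if the arm or the gripper's body presses on something with over 40 N, if the wrist force passes 120 N, or if a joint passes its speed limit or range.

## Working session

There is one attempt and no reset: what is moved stays moved. The work goes in short steps, Python scripts to look and compute and a shell command to move; the robot and the scene stay as the last step left them, time stands still between calls to the robot, and variables do not carry over. Pictures are saved under pics/ and viewed, about 8 in all and at most 12, crops included, and the job is handed in when it is done.

```bash
mkdir -p pics; cat > h.py <<'E'
import numpy as np, cv2
from workcell import robot, vision
def cam(n):
    c=vision.camera_info(n); R=cv2.Rodrigues(np.array(c["rvec"],float))[0]
    return np.array(c["K"],float),R,np.array(c["tvec"],float).ravel()
def pts(depth,C):
    K,R,t=C; v,u=np.mgrid[:depth.shape[0],:depth.shape[1]]
    P=np.stack([(u-K[0,2])/K[0,0]*depth,(v-K[1,2])/K[1,1]*depth,depth],-1)
    return (P-t)@R
def ray(u,v,z,C):
    K,R,t=C; d=R.T@np.array([(u-K[0,2])/K[0,0],(v-K[1,2])/K[1,1],1]); o=-R.T@t
    return o+d*(z-o[2])/d[2]
def proj(p,C):
    K,R,t=C; q=K@(R@np.array(p)+t); return q[:2]/q[2]
def grab(n,tag):
    C=cam(n); im,d=vision.grab_frame(n); cv2.imwrite(f"pics/{tag}.png",im[:,:,::-1]); np.savez(f"pics/{tag}.npz",im=im,d=d,K=C[0],R=C[1],t=C[2]); return im,d,C
def load(tag):
    z=np.load(f"pics/{tag}.npz"); return z["im"],z["d"],(z["K"],z["R"],z["t"])
E
python3 - <<'E'
from h import *
for n in("top","scene"):
    im,d,C=grab(n,n+"0"); print(n,-C[1].T@C[2],C[0][0,0])
a=cv2.imread("pics/top0.png");cv2.imwrite("pics/top0b.png",cv2.resize(a,(800,600)))
a=cv2.imread("pics/scene0.png");cv2.imwrite("pics/scene0b.png",cv2.resize(a,(800,600)))
print(robot.state())
E
```

```text
top [ 0.3720219  -0.04312805  1.01310807] 356.6571485481092
scene [ 1.26984016 -0.4814702   0.97855056] 445.34738196621004
{'clock': 0.1, 'joints': array([-1.36009997e+00,  2.45754804e-01,  1.55894218e+00, -2.81839524e-05,
        1.33871130e+00, -1.74066681e-01]), 'qd': array([ 0.00066525, -0.00098455, -0.00373151,  0.00096058, -0.00026563,
       -0.00075149]), 'joint_efforts': array([-1.88383178e-04, -4.30670571e+01, -3.27129292e+01, -1.13864799e-04,
        2.87897201e-03, -1.85102579e-06]), 'position': array([ 0.24387777, -0.60194589,  0.23025685]), 'ee_rot': array([[ 9.26885015e-01,  3.75345180e-01, -4.06543105e-04],
       [ 3.75345290e-01, -9.26883370e-01,  1.76973649e-03],
       [ 2.87444019e-04, -1.79293627e-03, -9.99998351e-01]]), 'force': array([ 0.03298585, -0.15283386, -0.30136238]), 'wrist_torque': array([-0.01509368,  0.0091262 ,  0.05463196]), 'opening': 0.08559271422123912}
```

View pics/top0b.png

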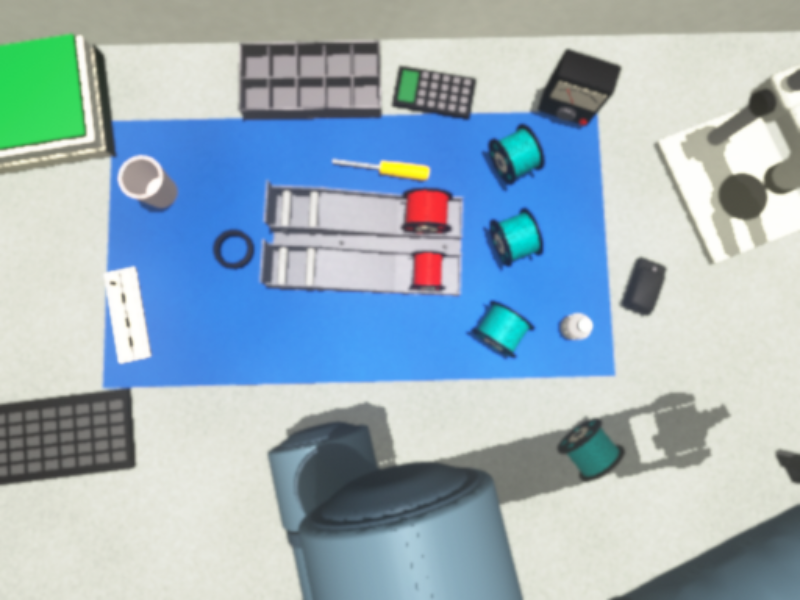

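View pics/scene0b.png

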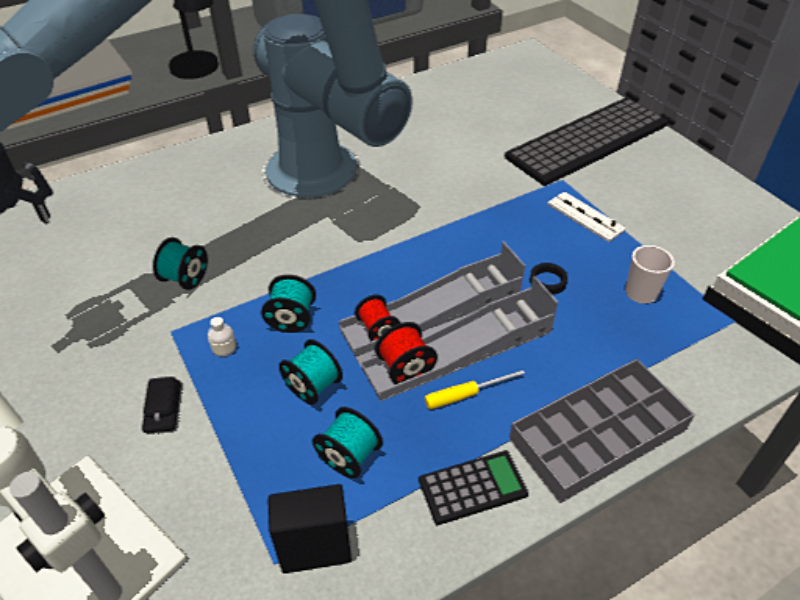

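The top view (800x600 px) shows the larger red reel at (428,212) in the upper lane and the smaller red reel at (428,270). The turquoise look-alikes are at (515,155), (515,237), (500,328) and (590,447). Uphill is to the left in the image. I choose the red reel at (428,212): it is red, wider than the other, and in a lane. Next I measure it.

```bash
python3 - <<'E'
from h import *
for n in("top0","scene0"):
    im,d,C=load(n); P=pts(d,C); hsv=cv2.cvtColor(im,cv2.COLOR_RGB2HSV)
    m=(((hsv[...,0]<8)|(hsv[...,0]>172))&(hsv[...,1]>170)&(hsv[...,2]>90)&(d>0)).astype(np.uint8)
    k,l,s,c=cv2.connectedComponentsWithStats(m)
    for i in range(1,k):
        if s[i,4]<60: continue
        q=P[l==i]; print(n,"red",s[i],"min",np.percentile(q,2,0).round(3),"max",np.percentile(q,98,0).round(3))
    # unwinder: grey within box
    g=(hsv[...,1]<60)&(d>0)&(P[...,2]>0.003)&(P[...,2]<0.1)
    # box from top view pixel hints
    K=cam("top"); a=ray(490*.64,310*.64,0,K); b=ray(240*.64,170*.64,0,K)
    lo=np.minimum(a,b);hi=np.maximum(a,b)
    g&=np.all((P[...,:2]>lo[:2])&(P[...,:2]<hi[:2]),-1)
    q=P[g]; r=cv2.minAreaRect((q[:,:2]*1000).astype(np.float32)); print("unw",len(q),r,cv2.boxPoints(r).round(0).tolist())
    # ramp floor profile
    for y in np.arange(lo[1],hi[1],.02):
        s_=q[abs(q[:,1]-y)<.01]
        if len(s_): print(round(y,3),len(s_),s_[:,0].min().round(3),s_[:,0].max().round(3),np.percentile(s_[:,2],[5,50,95]).round(3))
E
python3 -c "
import cv2
a=cv2.imread('pics/top0.png')[100:210,150:350];cv2.imwrite('pics/crop.png',cv2.resize(a,(800,440),interpolation=2))"
```

```text
top0 red [261 122  26  21 481] min [ 0.6   -0.139  0.065] max [ 0.654 -0.074  0.091]
top0 red [266 162  17  21 312] min [ 0.498 -0.126  0.049] max [ 0.55  -0.085  0.066]
unw 6296 ((612.4251708984375, 0.5841827392578125), (343.42425537109375, 241.3009796142578), 86.61884307861328) [[482.0, -164.0], [723.0, -178.0], [743.0, 165.0], [502.0, 179.0]]
-0.181 13 0.636 0.656 [0.005 0.013 0.016]
-0.161 344 0.482 0.658 [0.004 0.007 0.024]
-0.141 249 0.483 0.651 [0.004 0.007 0.05 ]
-0.121 118 0.485 0.727 [0.003 0.023 0.069]
-0.101 140 0.486 0.7 [0.004 0.025 0.079]
-0.081 200 0.487 0.703 [0.004 0.008 0.061]
-0.061 396 0.488 0.665 [0.004 0.007 0.031]
-0.041 411 0.489 0.666 [0.004 0.008 0.027]
-0.021 417 0.491 0.724 [0.004 0.011 0.03 ]
-0.001 427 0.492 0.726 [0.005 0.015 0.033]
0.019 438 0.492 0.727 [0.005 0.018 0.037]
0.039 438 0.494 0.671 [0.005 0.022 0.042]
0.059 429 0.495 0.672 [0.005 0.026 0.043]
0.079 427 0.496 0.673 [0.005 0.029 0.047]
0.099 424 0.498 0.675 [0.004 0.031 0.051]
0.119 304 0.499 0.677 [0.003 0.006 0.051]
0.139 448 0.5 0.677 [0.003 0.009 0.049]
0.159 390 0.501 0.679 [0.004 0.03
[... 577 characters left out ...]
.485 0.714 [0.006 0.037 0.091]
-0.101 154 0.494 0.718 [0.007 0.046 0.096]
-0.081 131 0.496 0.724 [0.007 0.046 0.09 ]
-0.061 135 0.487 0.723 [0.005 0.014 0.061]
-0.041 308 0.489 0.712 [0.006 0.011 0.031]
-0.021 401 0.489 0.726 [0.006 0.014 0.033]
-0.001 408 0.49 0.727 [0.008 0.017 0.036]
0.019 403 0.491 0.674 [0.009 0.02  0.04 ]
0.039 406 0.492 0.675 [0.009 0.024 0.043]
0.059 418 0.494 0.677 [0.01  0.028 0.046]
0.079 403 0.496 0.678 [0.014 0.031 0.05 ]
0.099 365 0.497 0.68 [0.015 0.033 0.053]
0.119 280 0.498 0.68 [0.005 0.031 0.054]
0.139 448 0.5 0.684 [0.004 0.028 0.052]
0.159 405 0.5 0.683 [0.007 0.037 0.079]
0.179 465 0.503 0.679 [0.013 0.051 0.082]
0.219 24 0.551 0.627 [0.007 0.021 0.024]
```

View pics/crop.png

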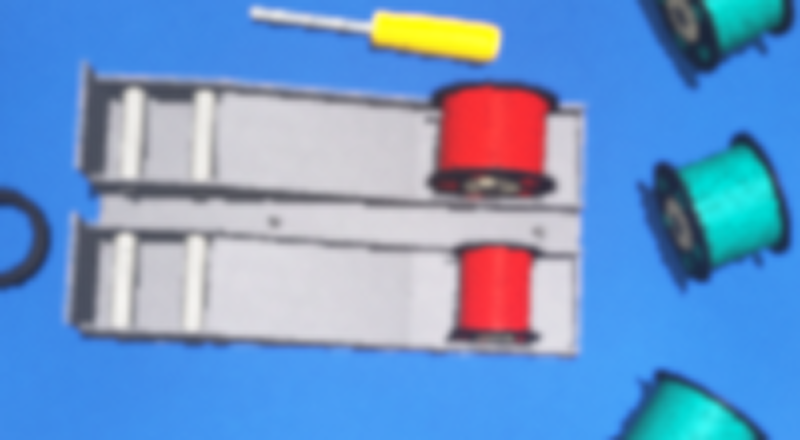

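The crop confirms it: the target is the big red reel at crop px (495,137) in the far lane. Uphill is +y, and yaw is about 3.4°. Heights and the 103 mm lane spacing agree with the description. Next I shut the fingers while starting the approach, and look at the finger shape.

```bash
cat >> h.py <<'E'
U=np.array([.060,.998,0]);U/=np.linalg.norm(U);W=np.array([U[1],-U[0],0])
def go(p):
    s=robot.state();R=np.array(s["ee_rot"]);print("delta tool cm",(R.T@(np.array(p)-s["position"])*100).round(2),"pos",s["position"].round(4),"yaw x",np.degrees(np.arctan2(R[1,0],R[0,0])).round(1),"t",s["clock"],"F",s["force"].round(1),"op",round(s["opening"],4))
E
python3 -m inch '[[3,-3,0,0],[4,-4,0,0],[4,-4,0,0],[4,-4,0,0],[2,-2,0,0]]' 1 40
python3 - <<'E'
from h import *
im,d,C=grab("scene","s1"); grab("wrist","w1")
p=proj(robot.state()["position"],C);u,v=p.astype(int);print(p)
a=im[max(0,v-90):v+50,max(0,u-90):u+90,::-1]
w=cv2.imread("pics/w1.png")
cv2.imwrite("pics/s1c.png",np.hstack([cv2.resize(a,(400,300),interpolation=2),cv2.resize(w,(400,300))]))
go([.6235,-.165,.15])
E
```

```text
clock: 0.72
position: [0.3385, -0.3746, 0.2277]
ee_rot: [[0.928, 0.371, -0.001], [0.371, -0.928, 0.006], [0.001, -0.006, -1.0]]
force: [-0.2, -0.9, -0.2]
opening: 0.0002
[112.81419965 147.84622999]
delta tool cm [34.24 -8.79  7.86] pos [ 0.3387 -0.3747  0.2277] yaw x 21.9 t 0.825 F [ 0.7 -0.7 -0.4] op -0.0
```

View pics/s1c.png

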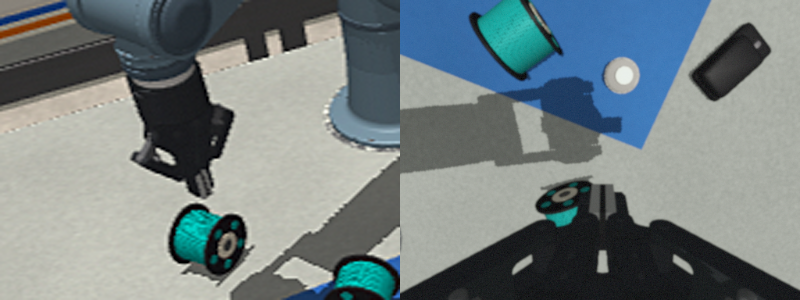

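The fingers shut into a V with wide knuckles. I will keep the jaw axis across the lane and the tips only about 10 mm below reel centre, so the knuckles clear the flanges and drum.

```bash
python3 -m inch '[[5.5,-1.5,0,0],[6,-1.5,0,0],[6,-1.5,0,0],[6,-1.5,0,0],[6,-1.5,0,0]]'
python3 -m inch '[[0,0,0,-0.186],[0,0,0,-0.186],[0,0,0,-0.186],[0,0,0,-0.186],[0,0,0,-0.186]]'
python3 -m inch '[[0,0,0,-0.186],[0,0,0,0]]'
python3 -c "
from h import *
go([.6235,-.165,.15]);print(robot.state()['joints'].round(2))
im,d,C=grab('wrist','w2');print(proj([.627,-.107,.087],C))"
```

```text
clock: 1.45
position: [0.5887, -0.199, 0.2278]
ee_rot: [[0.932, 0.362, -0.001], [0.362, -0.932, 0.002], [-0.0, -0.003, -1.0]]
force: [0.5, -0.9, 0.5]
opening: -0.0001
clock: 2.08
position: [0.5919, -0.2006, 0.2242]
ee_rot: [[0.256, 0.967, -0.005], [0.967, -0.256, 0.003], [0.001, -0.005, -1.0]]
force: [0.2, -0.2, -0.5]
opening: 0.0004
clock: 2.33
position: [0.5917, -0.2028, 0.2231]
ee_rot: [[0.074, 0.997, -0.006], [0.997, -0.074, 0.003], [0.002, -0.006, -1.0]]
force: [-0.5, -0.2, 0.2]
opening: 0.0001
delta tool cm [3.99 2.93 7.3 ] pos [ 0.5917 -0.2028  0.2231] yaw x 85.7 t 2.325 F [-0.5 -0.2  0.2] op 0.0001
[-0.51  0.2   1.63 -0.    1.32 -0.44]
[293.35977679  69.98061263]
```

```bash
python3 - <<'E'
from h import *
im,d,C=load("w2"); P=pts(d,C); hsv=cv2.cvtColor(im,cv2.COLOR_RGB2HSV)
m=(((hsv[...,0]<8)|(hsv[...,0]>172))&(hsv[...,1]>150)&(hsv[...,2]>70)&(d>0)).astype(np.uint8)
k,l,s,c=cv2.connectedComponentsWithStats(m)
for i in range(1,k):
    if s[i,4]<200: continue
    q=P[l==i]; a,b=q@U,q@W
    print(s[i],"along",np.percentile(a,[1,50,99]).round(4),"across",np.percentile(b,[1,50,99]).round(4),"zmax",np.percentile(q[:,2],99).round(4))
    # fit cylinder axis: a0,z0 radius
    A=np.c_[2*a,2*q[:,2],np.ones(len(a))]; x=np.linalg.lstsq(A,a**2+q[:,2]**2,rcond=None)[0]
    print(" circ a0,z0,r",x[:2],np.sqrt(x[2]+x[0]**2+x[1]**2),"b mid",(np.percentile(b,1)+np.percentile(b,99))/2)
blue=(hsv[...,0]>100)&(hsv[...,0]<125)&(hsv[...,1]>150)&(d>0);print("mat z",np.median(P[blue][:,2]))
cv2.imwrite("pics/w2b.png",im[:,:,::-1])
E
```

```text
[ 260   27   68   86 5360] along [-0.1019 -0.0686 -0.0356] across [0.6048 0.6324 0.6589] zmax 0.0924
 circ a0,z0,r [-0.06770313  0.05357797] 0.03485517812151202 b mid 0.6318479703718773
[ 146   53   64   55 3005] along [-0.0965 -0.0739 -0.0511] across [0.5013 0.5277 0.5559] zmax 0.0688
 circ a0,z0,r [-0.07333778  0.04058116] 0.02297593494360436 b mid 0.5286385689402485
mat z 0.0026806809668423336
```

View pics/w2b.png

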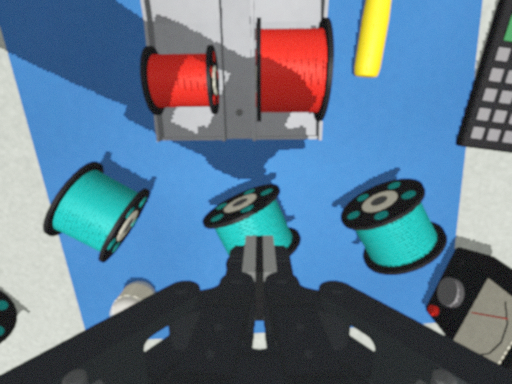

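Wrist view: the large reel is at (295,70), the small one at (182,80), and the turquoise reels are below the lip. The fit gives radius 34.9 mm, centre z 0.0535 and across 0.632, which match the expected 36 mm and 0.052. Next I move over the spot behind it and down.

```bash
python3 -m inch '[[2,1.5,0,-0.015],[2,1.5,2,0],[0,0,3,0],[0,0,0,0]]'
python3 -c "
from h import *
go([.6233,-.1627,.042])"
```

```text
clock: 2.88
position: [0.6254, -0.1661, 0.1717]
ee_rot: [[0.073, 0.997, -0.005], [0.997, -0.073, 0.002], [0.002, -0.005, -1.0]]
force: [-0.7, -0.4, 0.4]
opening: 0.0002
delta tool cm [ 0.3  -0.16 12.97] pos [ 0.6254 -0.1661  0.1717] yaw x 85.8 t 2.875 F [-0.7 -0.4  0.4] op 0.0002
```

```bash
python3 -m inch '[[0.3,-0.2,3,-0.015],[0,0,3,0],[0,0,3,0],[0,0,2,0],[0,0,1.3,0]]'
python3 -m inch '[[0,0,0,0]]'
python3 -c "
from h import *
go([.6233,-.1627,.042])
im,d,C=grab('scene','s2');u,v=proj(robot.state()['position'],C).astype(int)
a=im[v-70:v+50,u-60:u+100,::-1]
b,d,C=grab('wrist','w3')
cv2.imwrite('pics/s2c.png',np.hstack([cv2.resize(a,(400,300),interpolation=2),cv2.resize(b[:,:,::-1],(400,300))]))"
```

```text
clock: 3.5
position: [0.6288, -0.1675, 0.0543]
ee_rot: [[0.067, 0.998, 0.008], [0.998, -0.067, -0.004], [-0.004, 0.008, -1.0]]
force: [-0.8, -0.2, 0.0]
opening: 0.0001
clock: 3.62
position: [0.6286, -0.1675, 0.0539]
ee_rot: [[0.068, 0.998, 0.007], [0.998, -0.068, -0.004], [-0.003, 0.007, -1.0]]
force: [-0.0, -0.1, 0.6]
opening: -0.0002
delta tool cm [ 0.45 -0.56  1.18] pos [ 0.6286 -0.1675  0.0539] yaw x 86.1 t 3.625 F [-0.  -0.1  0.6] op -0.0002
```

View pics/s2c.png

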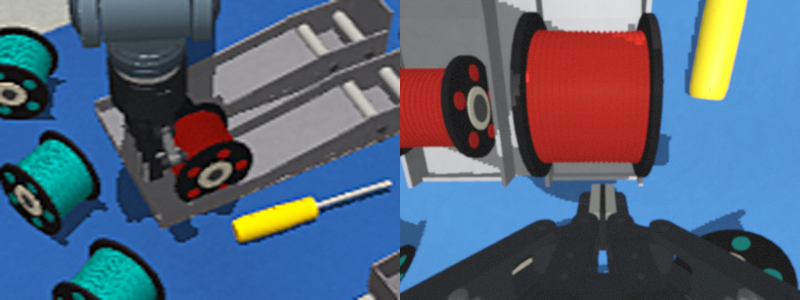

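```bash
python3 -m inch '[[0,-0.4,0.6,-0.01],[0.2,-0.2,0.6,0],[0,0,0,0]]'
python3 - <<'E'
from h import *
go([.6233,-.1627,.042])
im,d,C=load("w2");print("lip along", [ (ray(u,v,.014,C)@U).round(4) for u,v in((180,138),(300,138))])
im,d,C=load("top0")
P=pts(d,C);a=P@U;b=P@W
# rollers: bright ridge / end stop height profile on large lane
for x in np.arange(-.17,.2,.01):
    m=(abs(a-x)<.005)&(abs(b-.632)<.02)&(d>0); 
    if m.sum(): print(round(x,3),np.median(P[m][:,2]).round(4),P[m][:,2].max().round(3),end=" | ")
E
```

```text
clock: 4.1
position: [0.6245, -0.1658, 0.0446]
ee_rot: [[0.057, 0.998, 0.012], [0.998, -0.057, -0.006], [-0.006, 0.013, -1.0]]
force: [0.5, 0.4, -0.6]
opening: -0.0001
delta tool cm [ 0.3  -0.14  0.26] pos [ 0.6245 -0.1658  0.0446] yaw x 86.7 t 4.1 F [ 0.5  0.4 -0.6] op -0.0001
lip along [np.float64(-0.132), np.float64(-0.1338)]
-0.17 0.0016 0.006 | -0.16 0.002 0.006 | -0.15 0.0017 0.007 | -0.14 0.0026 0.012 | -0.13 0.007 0.017 | -0.12 0.0056 0.01 | -0.11 0.006 0.01 | -0.1 0.0677 0.078 | -0.09 0.0807 0.086 | -0.08 0.0853 0.089 | -0.07 0.087 0.09 | -0.06 0.0861 0.09 | -0.05 0.082 0.087 | -0.04 0.0721 0.082 | -0.03 0.0073 0.061 | -0.02 0.0063 0.011 | -0.01 0.0073 0.011 | 0.0 0.0086 0.014 | 0.01 0.0107 0.015 | 0.02 0.012 0.017 | 0.03 0.0144 0.018 | 0.04 0.0163 0.02 | 0.05 0.0175 0.022 | 0.06 0.0191 0.024 | 0.07 0.0214 0.026 | 0.08 0.0229 0.027 | 0.09 0.0244 0.03 | 0.1 0.0266 0.032 | 0.11 0.0282 0.034 | 0.12 0.0295 0.034 | 0.13 0.0298 0.035 | 0.14 0.0312 0.034 | 0.15 0.0041 0.007 | 0.16 0.0035 0.007 | 0.17 0.0036 0.007 | 0.18 0.0283 0.036 | 0.19 0.0314 0.036 |
```

```bash
python3 -m inch '[[0.6,-0.05,0.15,0],[0.6,-0.05,0.1,0],[0.6,0,0.05,0],[0.6,0,0,0],[0.6,0,0,0]]'
python3 -c "
from h import *
s=robot.state();p=s['position'];print('along',p@U,'across',p@W,p[2],s['force'])"
python3 -m inch '[[0.7,0,0,0],[0.7,0,0,0],[0.7,0,0,0]]'
python3 -c "
from h import *
s=robot.state();p=s['position'];print('along',p@U,'across',p@W,p[2],s['force'])"
```

```text
clock: 4.72
position: [0.6256, -0.1337, 0.0416]
ee_rot: [[0.057, 0.998, 0.013], [0.998, -0.057, -0.007], [-0.006, 0.013, -1.0]]
force: [-0.1, -0.1, 0.5]
opening: 0.0002
along -0.09596455565239492 across 0.632508803203176 0.041643655734966145 [-0.11957789 -0.14851391  0.51943618]
clock: 5.1
position: [0.627, -0.1112, 0.0416]
ee_rot: [[0.057, 0.998, 0.013], [0.998, -0.057, -0.007], [-0.006, 0.014, -1.0]]
force: [0.1, 0.3, 0.5]
opening: 0.0
along -0.07339744643836893 across 0.6325183559189039 0.04163180760218358 [0.07581739 0.28618871 0.53906933]
```

```bash
cat >> h.py <<'E'
def chk():
    s=robot.state();p=s['position'];im,d,C=grab('wrist','wc');P=pts(d,C);h=cv2.cvtColor(im,cv2.COLOR_RGB2HSV)
    b=P@W;m=((h[...,0]<8)|(h[...,0]>172))&(h[...,1]>150)&(h[...,2]>70)&(d>0)&(abs(b-.632)<.032)&(P[...,2]>.05)
    q=P[m];a=q@U
    top=q[q[:,2]>np.percentile(q[:,2],98)-.004]
    print("t",s["clock"],"tcp along %.4f across %.4f z %.4f"%(p@U,p@W,p[2]),"F",s["force"].round(1),"| red n",len(q),"along",np.percentile(a,[1,99]).round(4),"crown along %.4f z %.4f"%((top@U).mean(),np.percentile(q[:,2],98)),"across",np.percentile(q@W,[1,99]).round(3))
E
python3 -c "
from h import *
chk()"
```

```text
t 5.1 tcp along -0.0734 across 0.6325 z 0.0416 F [0.1 0.3 0.5] | red n 28960 along [-0.0536  0.0097] crown along -0.0240 z 0.0887 across [0.606 0.659]
```

```bash
python3 -m inch '[[0.6,0,0,0],[0.6,0,-0.1,0],[0.6,0,-0.1,0],[0.6,0,-0.1,0],[0.6,0,-0.1,0]]'
python3 -c "
from h import *
chk()"
python3 -m inch '[[0.6,0,-0.1,0],[0.6,0,-0.1,0],[0.6,0,-0.1,0],[0.6,0,-0.1,0],[0.6,0,-0.1,0]]'
python3 -c "
from h import *
chk()"
```

```text
clock: 5.78
position: [0.6293, -0.0796, 0.0463]
ee_rot: [[0.056, 0.998, 0.015], [0.998, -0.056, -0.008], [-0.007, 0.015, -1.0]]
force: [-0.2, -1.1, 0.5]
opening: 0.0002
t 5.775 tcp along -0.0416 across 0.6329 z 0.0463 F [-0.2 -1.1  0.5] | red n 28906 along [-0.0219  0.0413] crown along 0.0078 z 0.0933 across [0.606 0.66 ]
clock: 6.45
position: [0.6309, -0.0469, 0.0515]
ee_rot: [[0.056, 0.998, 0.014], [0.998, -0.056, -0.007], [-0.006, 0.015, -1.0]]
force: [0.2, -1.4, 1.9]
opening: 0.0
t 6.45 tcp along -0.0090 across 0.6326 z 0.0515 F [ 0.2 -1.4  1.9] | red n 29151 along [0.0107 0.074 ] crown along 0.0404 z 0.0990 across [0.606 0.66 ]
```

```bash
python3 -m inch '[[0.6,0,-0.1,0],[0.6,0,-0.1,0],[0.6,0,-0.1,0],[0.6,0,-0.1,0],[0.6,0,-0.1,0]]'
python3 -m inch '[[0.6,0,-0.1,0],[0.6,0,-0.1,0],[0.6,0,-0.1,0],[0.5,0,-0.1,0],[0.5,0,-0.1,0]]'
python3 -c "
from h import *
chk()"
```

```text
clock: 7.12
position: [0.6327, -0.0144, 0.0567]
ee_rot: [[0.056, 0.998, 0.014], [0.998, -0.056, -0.007], [-0.006, 0.015, -1.0]]
force: [0.1, -2.5, 1.6]
opening: -0.0
clock: 7.75
position: [0.6342, 0.0157, 0.0618]
ee_rot: [[0.056, 0.998, 0.014], [0.998, -0.056, -0.007], [-0.006, 0.015, -1.0]]
force: [0.5, -1.4, 0.5]
opening: 0.0
t 7.75 tcp along 0.0538 across 0.6321 z 0.0618 F [ 0.5 -1.4  0.5] | red n 29532 along [0.0734 0.1367] crown along 0.1031 z 0.1101 across [0.607 0.66 ]
```

```bash
python3 -m inch '[[0.5,0,-0.1,0],[0.5,0,-0.1,0],[0.5,0,-0.1,0],[0.4,0,-0.08,0],[0.4,0,-0.08,0]]'
python3 -c "
from h import *
chk()"
```

```text
clock: 8.43
position: [0.6355, 0.0406, 0.0667]
ee_rot: [[0.056, 0.998, 0.014], [0.998, -0.056, -0.007], [-0.006, 0.015, -1.0]]
force: [0.2, -1.4, -0.3]
opening: 0.0001
t 8.425 tcp along 0.0787 across 0.6319 z 0.0667 F [ 0.2 -1.4 -0.3] | red n 29399 along [0.0984 0.1617] crown along 0.1280 z 0.1146 across [0.607 0.66 ]
```

```bash
python3 -m inch '[[0.3,0,0,0],[0.3,0,0,0],[0.3,0,0,0]]'
python3 -c "
from h import *
chk()"
```

```text
clock: 8.85
position: [0.6357, 0.0511, 0.0664]
ee_rot: [[0.056, 0.998, 0.014], [0.998, -0.056, -0.005], [-0.005, 0.014, -1.0]]
force: [-0.0, -0.3, 0.3]
opening: 0.0002
t 8.85 tcp along 0.0891 across 0.6315 z 0.0664 F [-0.  -0.3  0.3] | red n 29993 along [0.109  0.1722] crown along 0.1386 z 0.1156 across [0.607 0.66 ]
```

```bash
python3 -m inch '[[0.25,0,0,0],[0.2,0,0,0],[0,0,0,0],[0,0,0,0]]'
python3 -c "
from h import *
chk()"
```

```text
clock: 9.4
position: [0.6357, 0.0566, 0.0661]
ee_rot: [[0.055, 0.998, 0.013], [0.998, -0.055, -0.005], [-0.004, 0.013, -1.0]]
force: [0.1, 0.1, 0.3]
opening: -0.0
t 9.4 tcp along 0.0946 across 0.6312 z 0.0661 F [0.1 0.1 0.3] | red n 30564 along [0.1307 0.1952] crown along 0.1624 z 0.1095 across [0.608 0.661]
```

It dropped in: crown along 0.162 against an expected 0.162, and z 0.1095 against 0.108. Now I back off, rise, and check.

```bash
python3 -m inch '[[-2,0,0,0],[-2,0,-1,0],[-1,0,-4,0],[0,0,-5,0],[0,0,-5,0]]'
python3 -m inch '[[-2,0,-2,0],[0,0,0,0],[0,0,0,0],[0,0,0,0],[0,0,0,0]]'
python3 - <<'E'
from h import *
chk()
im,d,C=grab('top','t9');b,_,_=grab('scene','s9')
cv2.imwrite('pics/fin.png',np.hstack([cv2.resize(im[:,:,::-1],(400,300)),cv2.resize(b[:,:,::-1],(400,300))]))
i0,d0,_=load('top0');P=pts(d,C);h=cv2.cvtColor(im,cv2.COLOR_RGB2HSV)
for nm,I in(("before",i0),("after",im)):
    h=cv2.cvtColor(I,cv2.COLOR_RGB2HSV);m=(((h[...,0]<8)|(h[...,0]>172))&(h[...,1]>170)&(h[...,2]>90)).astype(np.uint8)
    k,l,s,c=cv2.connectedComponentsWithStats(m);print(nm,[(c[i].round(1).tolist(),s[i,4]) for i in range(1,k) if s[i,4]>60])
E
```

```text
clock: 10.07
position: [0.6278, -0.0005, 0.2169]
ee_rot: [[0.06, 0.998, 0.004], [0.998, -0.059, -0.004], [-0.004, 0.004, -1.0]]
force: [0.4, 0.9, -0.1]
opening: -0.0002
clock: 10.7
position: [0.6272, -0.024, 0.2417]
ee_rot: [[0.063, 0.998, 0.01], [0.998, -0.062, -0.005], [-0.005, 0.011, -1.0]]
force: [-0.2, 0.4, -0.4]
opening: 0.0001
t 10.7 tcp along 0.0137 across 0.6275 z 0.2417 F [-0.2  0.4 -0.4] | red n 3812 along [0.1257 0.1611] crown along 0.1542 z 0.1097 across [0.607 0.661]
before [([273.0, 131.8], np.int32(482)), ([273.5, 171.7], np.int32(314))]
after [([273.5, 171.7], np.int32(315))]
```

View pics/fin.png

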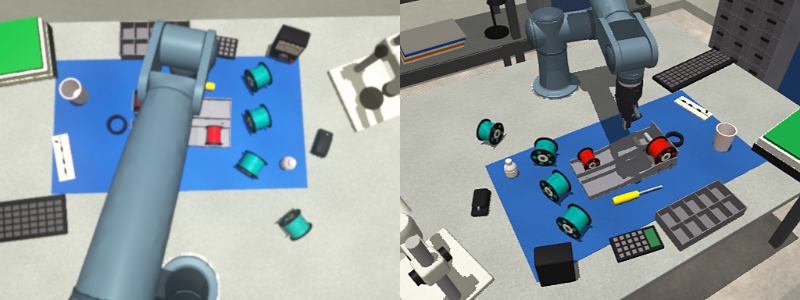

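The final view shows the large reel between the rollers at (659,150) in the scene half. The small reel and the bystanders are in place and the hand is clear.

```bash
python3 -c "
from h import *
im,d,C=load('s9');P=pts(d,C);h=cv2.cvtColor(im,cv2.COLOR_RGB2HSV)
m=((h[...,0]<8)|(h[...,0]>172))&(h[...,1]>170)&(d>0)&(abs(P@W-.632)<.035)&(P[...,2]>.03)&(P[...,2]<.15)
q=P[m];print(np.percentile(q@U,[2,98]),np.percentile(q[:,2],98))
print(robot.job_done())"
```

```text
[-0.19043641  0.19478915] 0.11095936205532998
the job is handed in; nothing more can be done
None
```

I rolled the larger red reel up its gutter with shut fingertips set about 10 mm below its centre. It went over the first roller and dropped into the seat by the end stop. I then backed the hand off and raised it to z = 0.24 m. The job was handed in at about 11 s.

**Seat:** right after it dropped, with the hand still close behind, the wrist view put the reel's crown 162 mm along the lane, where I worked out the seat to be. Its height was 109.5 mm against about 108 mm expected. The highest force in the end-of-call readings was about 3 N.

**After backing off:**
- The final scene picture shows the reel between the rollers.
- The smaller reel's position in the top image is unchanged, and the other things look undisturbed by eye.

**Checks that were incomplete or disagreed:**
- The arm hid the large reel from the top camera in the last picture.
- The last wrist view saw only part of the reel, so its along-lane reading of 154 mm is biased, but the height still agreed at 109.7 mm.
- The last scene-depth check gave an along-lane range that began at −190 mm, so stray red pixels had got in. Its upper edge (195 mm) and height (111 mm) fit the seated reel.

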